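# Unlock the medicine drawer and put the ointment jar away

## Robot

A 6-joint arm with a two-finger parallel gripper is mounted at the origin on the work surface. World frame = base frame: x ahead of the robot, y to its left, z up, the work surface at z = 0. Lengths are in m, angles in rad, forces in N, time in s.
With the tool pointing down it reaches from about 0.35 to 0.925 m from the base axis. Payload 6.4 kg.
Tool frame: the origin (TCP) lies midway between the tips of the shut fingers; the grasp point (between the pads) lies 19 mm behind it; z points along the fingers, y is the line along which they close (so a half turn about z gives the same grasp; the last joint's range is limited). The gripper opens to 94 mm and grips with 3 to 60 N. Pads are 16 mm wide; open, the fingers measure 119 mm over their backs; the gripper's body (75 mm by 177 mm) begins 78 mm behind the grasp point.
Start: joints at [-1.392, 0.245, 1.558, -0, 1.339, -0.174], TCP at [0.225, -0.61, 0.205] pointing down, gripper open.
Joint ranges: [-3.13, 3.13], [-1.02, 2.26], [0.13, 2.54], [-0.95, 4.09], [0.21, 2.88], [-2.74, 2.74]. Speed limits (rad/s): [2.57, 2.57, 3.14, 3.14, 3.14, 3.14].

## Interface

Orientations are given as a unit quaternion [w, x, y, z].
In Python, from cell import ctrl gives the robot as it stands.
- The arm moves only by the tool drive_tool, never from a script. Its argument "commands" is a list of rows, each an object with "travel": the shift along the tool's x, y, z in m, a list of three; "angular": the turn, a rotation vector about the tool's x, y, z in rad, a list of three; "fingers": the opening, from 0 (shut) to 1 (fully open). In form: [{"travel": [x, y, z], "angular": [wx, wy, wz], "fingers": fingers}, ...]. A call has 1 to 10 rows; each row shifts and turns the commanded pose from where the row before left it, along the tool's axes as they then stand; what a row does not reach is not made up. A row lasts 1/12 s, in which the tool goes at most 41.7 mm and 7.16 degrees, less where a joint would pass 70% of its speed; a pose out of reach is approached as far as the arm can. A call with a gripper value outside its range is refused whole. The fingers move at their own pace and stop on an object; the grip force is fixed at half the most. Time passes only in rows, so rows that do not move let the fingers close. It gives the time, the measured TCP pose, the force, the opening and the grip force at its end, in the units of the state.
- ctrl.read_state(): the state, without advancing time (a new reading comes with each control period).
- ctrl.read_camera(name): name is "scene" or "top" or "wrist"; returns a dict with "image" (400x640x3 uint8, red, green, blue), "mtx" (3x3 intrinsics, pixels), "cam_to_world" (4x4, takes a point from camera to world coordinates). Camera axes: x right, y down, z forward; pixel columns grow to the right and rows downward; lengths in m; the calibration is good to about 2 mm. A picture is of the moment at which its call begins. There is no depth.
- ctrl.sign_off(): hands the job in; it is judged then, once.
The state is a dict: "clock": time; "q": joint angles; "joint_velocities": joint speeds; "joint_torque": joint torques, N m; "ee_pos": TCP position; "tcp_rot": TCP orientation; "wrist_force": force on the tool from outside, world axes, zero at the start; "moment": the same for the moment, N m; "grip_width": opening from 0.0 (shut) to 1.0 (fully open); "grip_force": force on a finger pad.
Only numpy, scipy, OpenCV 4.12 (cv2) and the standard library are available. Lean on these libraries where they do the work, as an engineer would, in place of code of your own. Each camera call takes 0.05 s, during which the arm holds its last target. There are 200 camera calls.

## Task

Take the key with the flat rectangular bow from the rack, push it fully home into the lock on top of the white cabinet and turn it clockwise as far as it goes to draw the bolt; then pull the drawer well open, set the squat white jar down upright in it without dropping it, and push the drawer fully shut, leaving the key fully in the lock and still turned. Leave the other two keys in the rack and do not disturb the other things on the desk.

Things in the scene. Friction and masses are not known exactly. Their poses are not given: they have to be found in the camera images.
- cabinet: fixed white desktop cabinet, 220 (its x) x 250 (its y) x 130 mm high; origin under its centre; its front looks to its -x. Its left part (+y) holds the drawer, its right part (-y) is the lock column
- lock (a point): centre of the keyway's mouth on the cabinet top, 134 mm above the desk (x -50, y -85.5 mm in the cabinet's frame; axes are the cabinet's). Brass plug 36 x 26 mm in a steel ring, 4 mm proud of the top. Upright keyway 20 x 8 mm, 52 mm deep, flared over its top 3 mm to 26 x 14 mm; its long side lies along the cabinet's x while locked. Home: the key's steel shoulder rests on the brass
- plug (a joint): angle of the lock plug, rad: 0 locked, turns clockwise from above to a stop at 1.4; the bolt is clear from 1.1 (count on 1.25). About 0.1 N m; stays where left. A sprung pin pushes the blade up by 1.5 to 3.5 N over the last 14 mm; the plug turns only with the key within 2 mm of home, so press as the turn begins; once turned the pin is caught and the key stays in (2 mm up)
- drawer (a joint): opening of the drawer, m: 0 shut, slides along the cabinet's -x to a stop at 0.135; held by the bolt until the key is turned; about 1 to 2 N to slide; stays where it is left. What is not pulled out is covered by the cabinet's roof, 118 mm above the desk inside
- drawer_handle (a point): middle of the drawer's handle bar: steel, 10 mm thick, 90 mm long along the cabinet's y with a post at each end, 93 mm above the desk, 42 mm (centre line) before the drawer front: a clear gap of 37 mm between bar and front. Moves with the drawer; axes are the cabinet's. Shut: x -164, y 35.5 mm in the cabinet's frame
- drawer_floor (a point): point on the drawer's inner floor, 16 mm above the desk, midway across, 60 mm behind the inner face of the front; moves with the drawer, axes the cabinet's. The inside is 143 mm wide and reaches 60 mm to the front and 124 mm back of it; side walls are 60 mm, the front (12 mm thick, 168 wide) 118 mm above the desk. Shut: x -50, y 35.5 mm in the cabinet's frame
- rack: fixed wooden key rack, 176 (its x) x 56 (its y) x 55 mm high, with three upright slots 22 x 10 mm at x -60, 0 and 60 mm, one key in each (which is where varies); origin under its centre
- key: the key to use, standing upright in the rack, 100 mm high: steel blade 18 (its x) x 6 (its y) mm, 50 mm long; steel shoulder 32 x 20 x 6 mm above that, resting on the rack; black flat bow 44 (x) x 12 (y) mm, from 56 to 100 mm above the blade's tip. Origin at the tip of the blade, z up along the key; either way round works. 60 g
- jar: the squat white jar, upright, 54 mm across, 75 mm high; origin under its centre. 0.13 to 0.25 kg
- key_bar: bystander key, standing in the rack: bow is a horizontal round bar 66 mm long along its x, 16 mm thick, 100 mm high in all; short blade, does not work the lock; origin 50 mm below the underside of its steel shoulder
- key_knob: bystander key, standing in the rack: bow is an upright round knob 38 mm across, 100 mm high in all; round shank, does not work the lock; origin at its tip
- bottle: bystander: tall white bottle, 52 mm across, 155 mm high, beside the jar; origin under its centre
- carton: bystander: upright carton 45 x 70 x 100 mm (x, y, z), on the other side of the jar; origin under its centre
- tape: bystander: roll of tape lying flat, 72 mm across, 24 mm high; origin under its centre
- stapler: bystander: stapler 130 x 34 mm, 44 mm high, long along its x; origin under its centre
- pencup: bystander: pen cup 74 mm across, 95 mm high, pens up to 160 mm; origin under its centre
- calendar: bystander: desk calendar, a paper tent 90 x 150 mm, 127 mm high; origin under its centre
Mind the look-alikes: they are no part of the job. Leave any green or orange look-alike of the key alone.

How it is judged:
By the outcome, as a careful person would: the job done as asked, in the order asked, and still so for the second after the job is handed in, with the robot touching nothing.
It also fails if it takes over 72 s, if anything falls off the work surface, if the arm or the gripper's body presses on something with over 40 N, if the wrist force passes 120 N, or if a joint passes its speed limit or range.

## Working session

There is one attempt and no reset: what is moved stays moved. The work goes in short steps, Python scripts to look and compute and a tool call to move; the robot and the scene stay as the last step left them, time stands still between calls to the robot, and variables do not carry over. Pictures are saved under pics/ and viewed, at most 10 in all, crops included, and the job is handed in when it is done.

Besides the shell and the picture viewer there is one more tool, called after ">>>" in YAML: its name, and indented under it one key for each argument. drive_tool: Moves the arm, as the interface text tells. Its arguments: {"type":"object","properties":{"commands":{"type":"array"}},"required":["commands"]}

```bash
ls; mkdir -p pics; python3 - <<'E'
from cell import ctrl
import cv2,numpy as np
s=ctrl.read_state();print(s)
for n in("scene","top","wrist"):
    c=ctrl.read_camera(n);cv2.imwrite(f"pics/{n}0.png",c["image"][:,:,::-1]);print(n,c["mtx"].tolist(),np.round(c["cam_to_world"],4).tolist())
E
```

```text
pics
{'clock': 0.0, 'q': array([-1.39209449e+00,  2.45799611e-01,  1.55896867e+00, -2.69714834e-05,
        1.33871323e+00, -1.74071085e-01]), 'joint_velocities': array([ 0.00062434, -0.00150829,  0.00111212,  0.00075572,  0.00022994,
       -0.00198565]), 'joint_torque': array([ 1.17849613e-04, -4.15836561e+01, -3.14599049e+01,  6.84687146e-02,
        3.31472349e-02, -1.46413295e-04]), 'ee_pos': array([ 0.22448567, -0.60937716,  0.20437899]), 'tcp_rot': array([-9.44399023e-04,  9.84483213e-01,  1.75476243e-01, -1.53079240e-05]), 'wrist_force': array([-0.60524152,  0.20320594,  0.6428853 ]), 'moment': array([-0.01946717, -0.00024253, -0.03536281]), 'grip_force': 0.0, 'grip_width': 1.002192307538152}
scene [[428.4858848926502, 0.0, 327.60076260284166], [0.0, 428.4858848926502, 192.80891988133106], [0.0, 0.0, 1.0]] [[0.4868, 0.6229, -0.6124, 1.3495], [0.8734, -0.3577, 0.3305, -0.4435], [-0.0132, -0.6958, -0.7181, 1.0943], [0.0, 0.0, 0.0, 1.0]]
top [[386.6474771799993, 0.0, 323.37855716374986], [0.0, 386.6474771799993, 201.46358492164575], [0.0, 0.0, 1.0]] [[0.0201, -0.9972, 0.0721, 0.4337], [-0.9996, -0.0215, -0.0186, 0.0018], [0.0201, -0.0717, -0.9972, 1.0135], [0.0, 0.0, 0.0, 1.0]]
wrist [[323.10239280766484, 0.0, 319.5706088458565], [0.0, 323.10239280766484, 190.5288798820979], [0.0, 0.0, 1.0]] [[0.3451, -0.9009, -0.2631, 0.3025], [-0.9386, -0.3318, -0.0948, -0.5814], [-0.0019, 0.2796, -0.9601, 0.3828], [0.0, 0.0, 0.0, 1.0]]
```

View pics/top0.png

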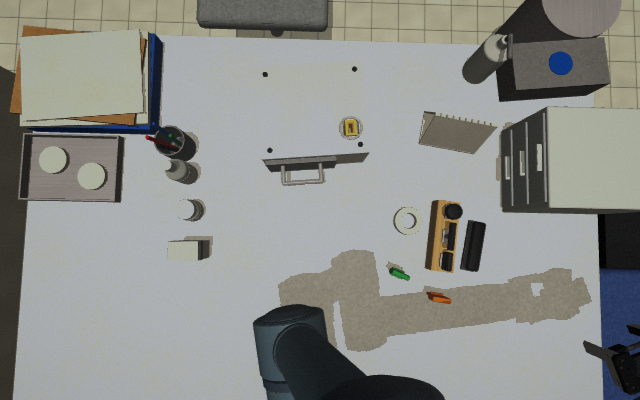

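View pics/scene0.png

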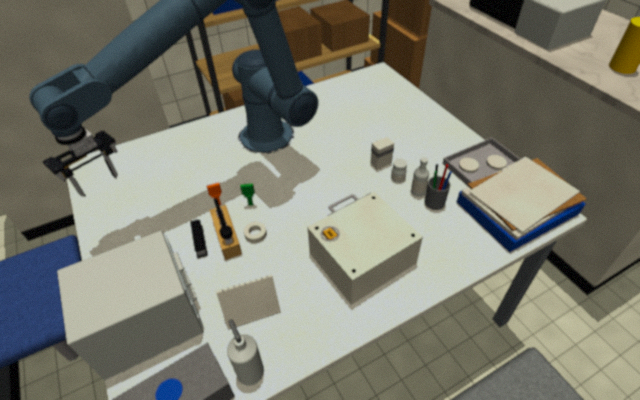

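The top view shows the cabinet front at about (315,160), the lock at (350,128), the rack at (445,237) and the jar at (190,209). The scene view confirms this layout. Next I'll zoom in on the rack and lock.

```bash
cat > h.py <<'E'
from cell import ctrl
import cv2,numpy as np
from scipy.spatial.transform import Rotation as R
def cast(c,uv,z):
    M=c["cam_to_world"];d=M[:3,:3]@np.linalg.solve(c["mtx"],[uv[0],uv[1],1.]);o=M[:3,3]
    return o+d*(z-o[2])/d[2]
def proj(c,p):
    M=c["cam_to_world"];q=c["mtx"]@(M[:3,:3].T@(np.asarray(p,float)-M[:3,3]));return q[:2]/q[2]
def tool():
    s=ctrl.read_state();return s,np.array(s["ee_pos"]),R.from_quat(np.roll(s["tcp_rot"],-1))
def go(p,yaw=None):
    "shift (tool axes) and tool-z turn to reach p with tool y at yaw (down-pointing)"
    s,e,r=tool();y=r.as_matrix()[:,1];a=np.arctan2(y[1],y[0])
    print("pos",e.round(4),"yaw_y deg",np.degrees(a).round(2),"z",r.as_matrix()[:,2].round(4),"travel",r.inv().apply(np.asarray(p)-e).round(4), "F",s["wrist_force"].round(1),"t",s["clock"],"w",round(s["grip_width"],3))
    if yaw is not None:
        d=(yaw-np.degrees(a)+90)%180-90;print("turn about tool z (rad)",np.radians(-d).round(4),"q6",s["q"][5].round(3))
E
python3 - <<'E'
from h import *
t=ctrl.read_camera("top");s=ctrl.read_camera("scene")
a=cv2.resize(t["image"][190:290,375:505],None,fx=3,fy=3,interpolation=cv2.INTER_CUBIC)
b=cv2.resize(s["image"][165:285,170:290],None,fx=3,fy=3,interpolation=cv2.INTER_CUBIC)
im=np.zeros((360,760,3),np.uint8);im[:300,:390]=a;im[:,395:755]=b
cv2.imwrite("pics/z1.png",im[:,:,::-1])
for n,uv,z in(("rack tl",(434,200),.055),("rack br",(454,271),.055),("lock",(350,128),.134),("jar",(190,209),.075),("frontL",(263,159),.118),("frontR",(368,153),.118),("handle",(303,183),.098),("screws",(265,74),.13),("s",(355,69),.13),("s",(270,150),.13),("s",(361,144),.13)):print(n,cast(t,uv,z).round(4))
E
```

```text
rack tl [ 0.5125 -0.2926  0.055 ]
rack br [ 0.3377 -0.3422  0.055 ]
lock [ 0.6691 -0.0728  0.134 ]
jar [0.4763 0.3059 0.075 ]
frontL [0.5947 0.128  0.118 ]
frontR [ 0.6147 -0.1174  0.118 ]
handle [0.5428 0.0341 0.098 ]
screws [0.7935 0.1279 0.13  ]
s [ 0.8115 -0.0828  0.13  ]
s [0.6139 0.1109 0.13  ]
s [ 0.6331 -0.0993  0.13  ]
```

View pics/z1.png

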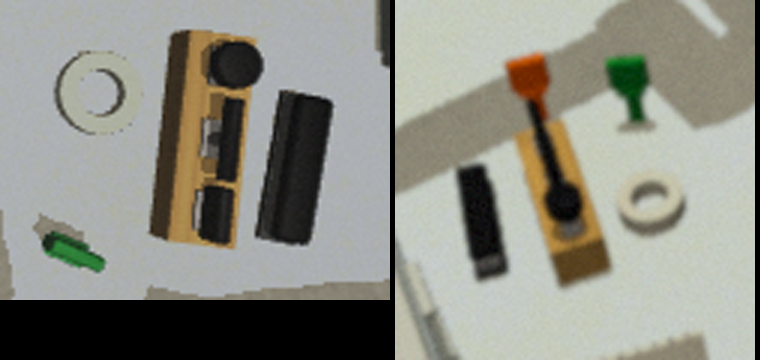

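In the crop, the knob is at the far end of the rack and the long round bar is in the middle. The shorter flat bow, about 44 mm and so our key, is at the near end, around top pixel (446.7,261).

```bash
python3 - <<'E'
from h import *
t=ctrl.read_camera("top")
k=cast(t,(446.7,261.3),.105);n=cast(t,(453.3,211.3),.105);print(k,n,np.degrees(np.arctan2(*(n-k)[1::-1])))
a=np.degrees(np.arctan2(*(n-k)[1::-1]))
w=ctrl.read_camera("wrist")
s,e,r=tool();print("cam in tool",r.inv().apply(w["cam_to_world"][:3,3]-e),r.inv().apply(w["cam_to_world"][:3,2]))
go([k[0]-.03,k[1],.21],a-90)
E
```

```text
[ 0.36488059 -0.30714665  0.105     ] [ 0.48258847 -0.32321911  0.105     ] -7.775387006388644
cam in tool [ 0.08293771  0.00029004 -0.17813959] [-2.79842644e-01 -5.39022265e-04  9.60045730e-01]
pos [ 0.2246 -0.6098  0.2052] yaw_y deg -69.79 z [-1.e-04  4.e-04 -1.e+00] travel [ 0.2081 -0.2459 -0.0047] F [ 0.3 -0.1  0.5] t 0.35 w 1.001
turn about tool z (rad) 0.4885 q6 -0.174
```

>>> drive_tool:
  commands:
    - {"travel": [0.026,-0.0307,0],"angular": [0,0,0],"fingers": 1}
    - {"travel": [0.026,-0.0307,0],"angular": [0,0,0],"fingers": 1}
    - {"travel": [0.026,-0.0307,0],"angular": [0,0,0],"fingers": 1}
    - {"travel": [0.026,-0.0307,0],"angular": [0,0,0],"fingers": 1}
    - {"travel": [0.026,-0.0307,0],"angular": [0,0,0],"fingers": 1}
    - {"travel": [0.026,-0.0307,0],"angular": [0,0,0],"fingers": 1}
    - {"travel": [0.026,-0.0307,0],"angular": [0,0,0],"fingers": 1}
    - {"travel": [0.026,-0.0307,0],"angular": [0,0,0.12],"fingers": 1}
    - {"travel": [0,0,0],"angular": [0,0,0.12],"fingers": 1}
    - {"travel": [0,0,0],"angular": [0,0,0.12],"fingers": 1}

```text
clock: 1.18
ee_pos: [0.3353, -0.307, 0.2057]
tcp_rot: [0.0, 1.0, -0.003, 0.0]
wrist_force: [-0.8, -0.5, 0.3]
grip_width: 0.999
grip_force: 0.0
```

>>> drive_tool:
  commands:
    - {"travel": [0,0,0],"angular": [0,0,0.12],"fingers": 1}
    - {"travel": [0,0,0],"angular": [0,0,0],"fingers": 1}
    - {"travel": [0,0,0],"angular": [0,0,0],"fingers": 1}

```text
clock: 1.43
ee_pos: [0.3345, -0.3089, 0.2056]
tcp_rot: [0.0, 0.998, -0.06, 0.0]
wrist_force: [0.0, 0.3, 0.0]
grip_width: 0.998
grip_force: 0.0
```

```bash
python3 - <<'E'
from h import *
w=ctrl.read_camera("wrist");cv2.imwrite("pics/w1.png",w["image"][:,:,::-1])
np.save("w1.npy",w)
go([.335,-.307,.21],-97.8)
E
```

```text
pos [ 0.3345 -0.309   0.2055] yaw_y deg -96.9 z [ 0. -0. -1.] travel [ 0.0003 -0.002  -0.0045] F [ 0.4 -0.2  0.6] t 1.4833 w 1.0
turn about tool z (rad) 0.0157 q6 0.696
```

View pics/w1.png

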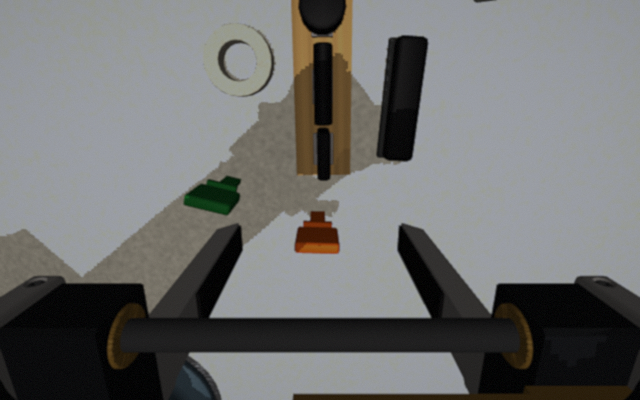

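The wrist view shows our key's flat bow at about (323,153), the bar at (323,83) and the knob at (322,12). The orange look-alike is at (317,235).

```bash
python3 - <<'E'
from h import *
w=np.load("w1.npy",allow_pickle=True).item()
g=w["image"].max(2)
def rect(x0,x1,y0,y1,th=50):
    m=(g[y0:y1,x0:x1]<th).astype(np.uint8);n,l,st,ce=cv2.connectedComponentsWithStats(m);i=1+st[1:,4].argmax()
    p=np.argwhere(l==i)[:,::-1].astype(np.float32)+[x0,y0];r=cv2.minAreaRect(p.astype(np.float32));print(st[i],r);return r
r=rect(305,342,127,190)
b=rect(305,342,36,127)
k=cast(w,r[0],.105);bb=cast(w,b[0],.097);print(k,bb,np.degrees(np.arctan2(*(k-bb)[1::-1])))
for q in cv2.boxPoints(r):print(cast(w,q,.105).round(4))
# rack edges rows
hsv=cv2.cvtColor(w["image"],cv2.COLOR_RGB2HSV);m=(hsv[...,0]<25)&(hsv[...,1]>90)
for v in(40,60,80,100,120,140,160,170):
    u=np.where(m[v,280:370])[0]+280;a,c=cast(w,(u[0],v),.055),cast(w,(u[-1]+1,v),.055);print(v,u[0],u[-1],a.round(4),c.round(4))
print(g[120:190:3,323], g[150,300:345:2])
E
```

```text
[ 12   1  14  52 684] ((323.5, 153.5), (51.0, 13.0), 90.0)
[   8    7   20   83 1503] ((322.5, 84.0), (82.0, 19.0), 90.0)
[ 0.36910371 -0.31619163  0.105     ] [ 0.42652899 -0.32218561  0.097     ] 174.04111764999405
[ 0.3915 -0.3133  0.105 ]
[ 0.3902 -0.3242  0.105 ]
[ 0.3457 -0.3193  0.105 ]
[ 0.3471 -0.3078  0.105 ]
40 293 350 [ 0.47  -0.3    0.055] [ 0.4635 -0.3537  0.055 ]
60 294 350 [ 0.4527 -0.2984  0.055 ] [ 0.4462 -0.3521  0.055 ]
80 294 350 [ 0.4349 -0.2959  0.055 ] [ 0.4283 -0.3504  0.055 ]
100 295 350 [ 0.4164 -0.2942  0.055 ] [ 0.4098 -0.3487  0.055 ]
120 295 350 [ 0.3974 -0.2915  0.055 ] [ 0.3907 -0.3469  0.055 ]
140 296 350 [ 0.3776 -0.2897  0.055 ] [ 0.3709 -0.3451  0.055 ]
160 297 349 [ 0.3571 -0.2878  0.055 ] [ 0.3505 -0.3421  0.055 ]
170 297 349 [ 0.3467 -0.2864  0.055 ] [ 0.34   -0.3411  0.055 ]
[ 11  10  75   2   2  12  10  11  10  11  15  11  11  10  11   8   9   9
   9   4  55 116 117 116] [ 89  94  99  99  97  90  84  74  59   7  10  11  10   7   5  45  71  88
  96 100 103  98  84]
```

```bash
python3 - <<'E'
from h import *
go([.3688,-.3164,.066],-96.05)
E
```

```text
pos [ 0.3345 -0.309   0.2055] yaw_y deg -96.9 z [ 0. -0. -1.] travel [0.035  0.0032 0.1395] F [ 0.4 -0.2  0.6] t 1.4833 w 1.0
turn about tool z (rad) -0.0148 q6 0.696
```

>>> drive_tool:
  commands:
    - {"travel": [0.035,0.0032,0],"angular": [0,0,0],"fingers": 0.6}
    - {"travel": [0,0,0],"angular": [0,0,-0.015],"fingers": 0.6}
    - {"travel": [0,0,0.035],"angular": [0,0,0],"fingers": 0.6}
    - {"travel": [0,0,0.035],"angular": [0,0,0],"fingers": 0.6}
    - {"travel": [0,0,0.035],"angular": [0,0,0],"fingers": 0.6}
    - {"travel": [0,0,0.0345],"angular": [0,0,0],"fingers": 0.6}
    - {"travel": [0,0,0],"angular": [0,0,0],"fingers": 0.6}
    - {"travel": [0,0,0],"angular": [0,0,0],"fingers": 0.6}

```text
clock: 2.15
ee_pos: [0.3678, -0.3154, 0.0649]
tcp_rot: [-0.002, 0.999, -0.054, -0.001]
wrist_force: [0.5, -0.4, 0.5]
grip_width: 0.604
grip_force: 0.0
```

```bash
python3 - <<'E'
from h import *
go([.3688,-.3164,.066],-96.05)
w=ctrl.read_camera("wrist");cv2.imwrite("pics/w2.png",w["image"][:,:,::-1])
E
```

```text
pos [ 0.3678 -0.3154  0.0649] yaw_y deg -96.14 z [-0.0025  0.0034 -1.    ] travel [ 0.0011  0.0009 -0.0011] F [ 0.5 -0.4  0.5] t 2.15 w 0.604
turn about tool z (rad) -0.0015 q6 0.735
```

View pics/w2.png

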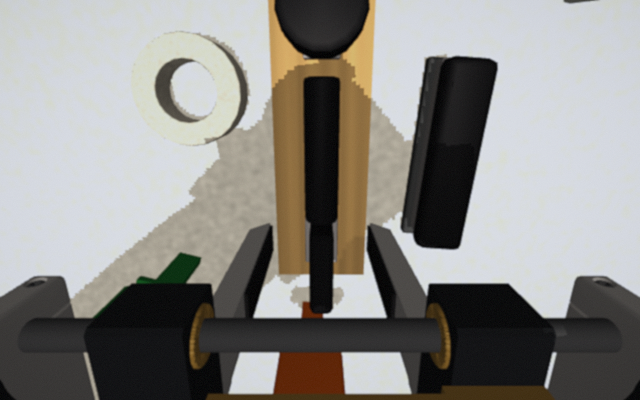

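The fingers straddle the flat bow at (321,270) and are clear of the bar, so I'll close them.

>>> drive_tool:
  commands:
    - {"travel": [0,0,0],"angular": [0,0,0],"fingers": 0}
    - {"travel": [0,0,0],"angular": [0,0,0],"fingers": 0}
    - {"travel": [0,0,0],"angular": [0,0,0],"fingers": 0}
    - {"travel": [0,0,0],"angular": [0,0,0],"fingers": 0}
    - {"travel": [0,0,0],"angular": [0,0,0],"fingers": 0}
    - {"travel": [0,0,0],"angular": [0,0,0],"fingers": 0}

```text
clock: 2.7
ee_pos: [0.369, -0.3166, 0.0664]
tcp_rot: [0.0, 0.999, -0.054, 0.0]
wrist_force: [-0.5, 0.0, 1.0]
grip_width: 0.208
grip_force: 0.0
```

```bash
python3 - <<'E'
from h import *
go([.3688,-.3164,.245],-96.05)
E
```

```text
pos [ 0.369  -0.3166  0.0664] yaw_y deg -96.18 z [ 4.e-04 -6.e-04 -1.e+00] travel [-1.000e-04 -0.000e+00 -1.786e-01] F [-0.5  0.   1. ] t 2.7 w 0.208
turn about tool z (rad) -0.0023 q6 0.736
```

>>> drive_tool:
  commands:
    - {"travel": [0,0,0],"angular": [0,0,0],"fingers": 0}
    - {"travel": [0,0,0],"angular": [0,0,0],"fingers": 0}
    - {"travel": [0,0,0],"angular": [0,0,0],"fingers": 0}
    - {"travel": [0,0,0],"angular": [0,0,0],"fingers": 0}
    - {"travel": [0,0,-0.02],"angular": [0,0,0],"fingers": 0}
    - {"travel": [0,0,-0.035],"angular": [0,0,0],"fingers": 0}
    - {"travel": [0,0,-0.035],"angular": [0,0,0],"fingers": 0}
    - {"travel": [0,0,-0.035],"angular": [0,0,0],"fingers": 0}
    - {"travel": [0,0,-0.035],"angular": [0,0,0],"fingers": 0}
    - {"travel": [0,0,-0.02],"angular": [0,0,0],"fingers": 0}

```text
clock: 3.53
ee_pos: [0.3697, -0.3174, 0.2501]
tcp_rot: [0.002, 0.999, -0.054, 0.002]
wrist_force: [0.5, 0.5, -0.8]
grip_width: 0.125
grip_force: 30.0
```

```bash
python3 - <<'E'
from h import *
go([.60,-.0728,.25],-85)
print(ctrl.read_state()["grip_force"])
E
```

```text
pos [ 0.3697 -0.3174  0.2501] yaw_y deg -96.19 z [ 0.0032 -0.0043 -1.    ] travel [ 2.026e-01 -2.680e-01 -2.000e-04] F [ 0.5  0.5 -0.8] t 3.5333 w 0.125
turn about tool z (rad) -0.1953 q6 0.736
29.99971568584442
```

>>> drive_tool:
  commands:
    - {"travel": [0.0225,-0.0298,0],"angular": [0,0,0],"fingers": 0}
    - {"travel": [0.0225,-0.0298,0],"angular": [0,0,0],"fingers": 0}
    - {"travel": [0.0225,-0.0298,0],"angular": [0,0,0],"fingers": 0}
    - {"travel": [0.0225,-0.0298,0],"angular": [0,0,0],"fingers": 0}
    - {"travel": [0.0225,-0.0298,0],"angular": [0,0,0],"fingers": 0}
    - {"travel": [0.0225,-0.0298,0],"angular": [0,0,0],"fingers": 0}
    - {"travel": [0.0225,-0.0298,0],"angular": [0,0,0],"fingers": 0}
    - {"travel": [0.0225,-0.0298,0],"angular": [0,0,0],"fingers": 0}
    - {"travel": [0.0225,-0.0298,0],"angular": [0,0,-0.1],"fingers": 0}
    - {"travel": [0,0,0],"angular": [0,0,-0.095],"fingers": 0}

```text
clock: 4.37
ee_pos: [0.6016, -0.0672, 0.245]
tcp_rot: [-0.001, 0.999, 0.048, 0.0]
wrist_force: [0.7, -0.1, 0.5]
grip_width: 0.126
grip_force: 30.0
```

>>> drive_tool:
  commands:
    - {"travel": [0,0,0],"angular": [0,0,0],"fingers": 0}
    - {"travel": [0,0,0],"angular": [0,0,0],"fingers": 0}
    - {"travel": [0,0,0],"angular": [0,0,0],"fingers": 0}

```text
clock: 4.62
ee_pos: [0.5986, -0.0722, 0.2457]
tcp_rot: [-0.0, 0.999, 0.042, -0.0]
wrist_force: [-0.5, -0.9, -0.5]
grip_width: 0.128
grip_force: 30.0
```

```bash
python3 - <<'E'
from h import *
w=ctrl.read_camera("wrist");cv2.imwrite("pics/w3.png",w["image"][:,:,::-1])
np.save("w3.npy",w)
go([.669,-.0728,.25],-85)
E
```

```text
pos [ 0.5986 -0.0724  0.2458] yaw_y deg -85.19 z [-3.e-04 -0.e+00 -1.e+00] travel [ 0.0702  0.0063 -0.0042] F [-0.5 -0.6 -0.6] t 4.6667 w 0.127
turn about tool z (rad) -0.0033 q6 1.179
```

View pics/w3.png

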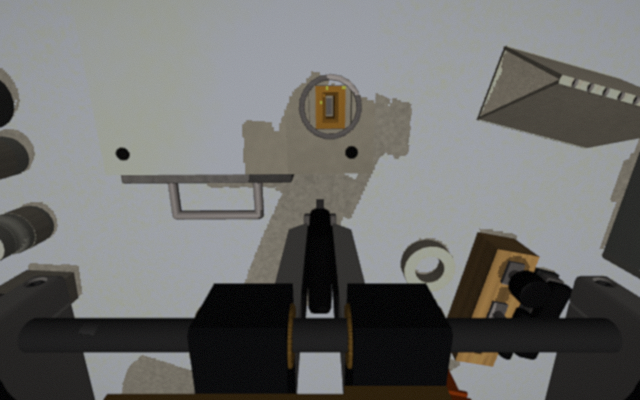

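The wrist view shows the brass plug at (329,105) with its keyway inside the ring, screws at (123,154) and (351,152), and the key held with its blade tip at about (320,202). The handle bar is at row 215.

```bash
python3 - <<'E'
from h import *
w=np.load("w3.npy",allow_pickle=True).item();im=w["image"]
hsv=cv2.cvtColor(im,cv2.COLOR_RGB2HSV)
m=((hsv[...,1]>110)&(abs(hsv[...,0].astype(int)-20)<12)).astype(np.uint8);m[:60]=0;m[150:]=0;m[:,:290]=0;m[:,370:]=0
p=np.argwhere(m)[:,::-1].astype(np.float32);r=cv2.minAreaRect(p);print("plug",r,len(p))
c=cast(w,r[0],.134);print(c);B=np.array([cast(w,q,.134) for q in cv2.boxPoints(r)]);print(B.round(4))
# hole
x,y,ww,hh=cv2.boundingRect(p);sub=m[y:y+hh,x:x+ww];cs,_=cv2.findContours(1-sub[2:-2,2:-2],cv2.RETR_LIST,cv2.CHAIN_APPROX_NONE)
k=max(cs,key=cv2.contourArea);rk=cv2.minAreaRect(k);ck=np.array(rk[0])+[x+2,y+2];print("hole",ck,rk,cast(w,ck,.134))
g=im.max(2)
S=[]
for u,v in((123,154),(351,152)):
    q=np.argwhere(g[v-9:v+10,u-9:u+10]<90);q=q.mean(0)[::-1]+[u-9,v-9];S.append(cast(w,q,.13));print(q,S[-1])
d=S[0]-S[1];print("yaw from screws",np.degrees(np.arctan2(d[1],d[0]))-90,np.linalg.norm(d))
cv2.imwrite("pics/z3.png",np.hstack([cv2.resize(im[70:145,285:375],(400,333),interpolation=cv2.INTER_CUBIC),cv2.resize(im[180:255,280:370],(400,333),interpolation=cv2.INTER_CUBIC)])[:,:,::-1])
E
```

```text
plug ((331.449462890625, 117.15251159667969), (65.2262191772461, 32.8741455078125), 84.38241577148438) 1100
[ 0.66458403 -0.07699459  0.134     ]
[[ 0.6888 -0.0579  0.134 ]
 [ 0.6937 -0.0855  0.134 ]
 [ 0.639  -0.0971  0.134 ]
 [ 0.6337 -0.068   0.134 ]]
hole [333. 117.] ((16.0, 29.0), (58.0, 32.0), 90.0) [ 0.6648274  -0.07833635  0.134     ]
[122.30075188 153.51879699] [0.6159088  0.11091669 0.13      ]
[351. 152.] [ 0.63480993 -0.09791438  0.13      ]
yaw from screws 5.171703986199418 0.2096846878975966
```

View pics/z3.png

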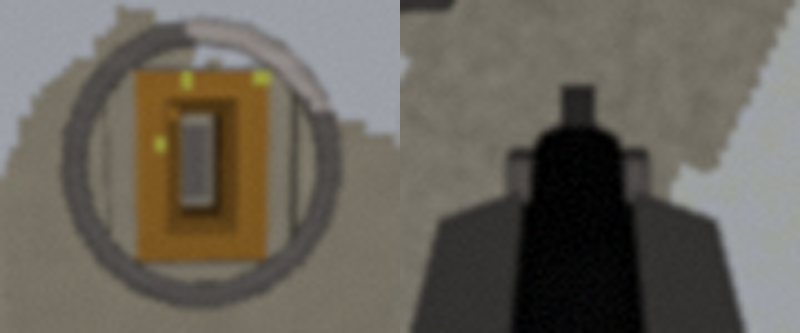

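The lock crop puts the brass plug and flare centre at image pixel (330.4,107.5), with sides parallel to the tool's x axis. In the other crop the blade tip's front edge is at about (320,199).

```bash
python3 - <<'E'
from h import *
w=np.load("w3.npy",allow_pickle=True).item()
s,e,r=tool()
for x in(.007,.009,.011):print(x,proj(w,e+r.apply([x,0,.061])))
L=cast(w,(330.4,107.5),.134);print(L)
a=cast(w,(330.4,85.8),.134);b=cast(w,(330.4,129),.134);print(a-b)
d=R.from_euler('z',5,degrees=True)
C=L-d.apply([-.05,-.0855,.134]);print("cabinet",C)
for n,q in(("scr",(-.0,0,0)),("handle",(-.164,.0355,.093)),("floor",(-.05,.0355,.016))):print(n,C+d.apply(q))
go([L[0],L[1],.245],-85)
E
```

```text
0.007 [319.97391467 198.31595815]
0.009 [319.97374108 195.85443237]
0.011 [319.97356671 193.38185499]
[ 0.67267024 -0.07531737  0.134     ]
[0.03624262 0.00337721 0.        ]
cabinet [ 7.15028161e-01  1.42150598e-02 -2.77555756e-17]
scr [ 7.15028161e-01  1.42150598e-02 -2.77555756e-17]
handle [0.5485582  0.03528643 0.093     ]
floor [0.6621244  0.04522218 0.016     ]
pos [ 0.5986 -0.0724  0.2458] yaw_y deg -85.19 z [-3.e-04 -0.e+00 -1.e+00] travel [0.0736 0.0091 0.0008] F [-0.5 -0.6 -0.6] t 4.6667 w 0.127
turn about tool z (rad) -0.0033 q6 1.179
```

>>> drive_tool:
  commands:
    - {"travel": [0.0375,0.0045,0],"angular": [0,0,0],"fingers": 0}
    - {"travel": [0.037,0.0045,0],"angular": [0,0,0],"fingers": 0}
    - {"travel": [0,0,0.03],"angular": [0,0,0],"fingers": 0}
    - {"travel": [0,0,0.013],"angular": [0,0,0],"fingers": 0}
    - {"travel": [0,0,0],"angular": [0,0,0],"fingers": 0}
    - {"travel": [0,0,0],"angular": [0,0,0],"fingers": 0}

```text
clock: 5.17
ee_pos: [0.6724, -0.0744, 0.2016]
tcp_rot: [-0.001, 0.999, 0.043, -0.002]
wrist_force: [0.1, 0.0, -0.0]
grip_width: 0.125
grip_force: 30.0
```

```bash
python3 - <<'E'
from h import *
go([.6727+.001,-.0753,.1454],-85)
w=ctrl.read_camera("wrist");s=ctrl.read_camera("scene")
v=proj(s,[.6727,-.0753,.15]).astype(int);print(v)
im=np.zeros((400,800,3),np.uint8);im[:,:400]=cv2.resize(w["image"][130:330,220:420],(400,400),interpolation=cv2.INTER_CUBIC)
im[:,400:]=cv2.resize(s["image"][v[1]-40:v[1]+40,v[0]-40:v[0]+40],(400,400),interpolation=cv2.INTER_CUBIC)
cv2.imwrite("pics/z4.png",im[:,:,::-1])
E
```

```text
pos [ 0.6724 -0.0744  0.2016] yaw_y deg -85.1 z [-3.4e-03  9.0e-04 -1.0e+00] travel [0.0014 0.0011 0.0562] F [ 0.1  0.  -0. ] t 5.1667 w 0.125
turn about tool z (rad) -0.0018 q6 1.208
[329 229]
```

View pics/z4.png

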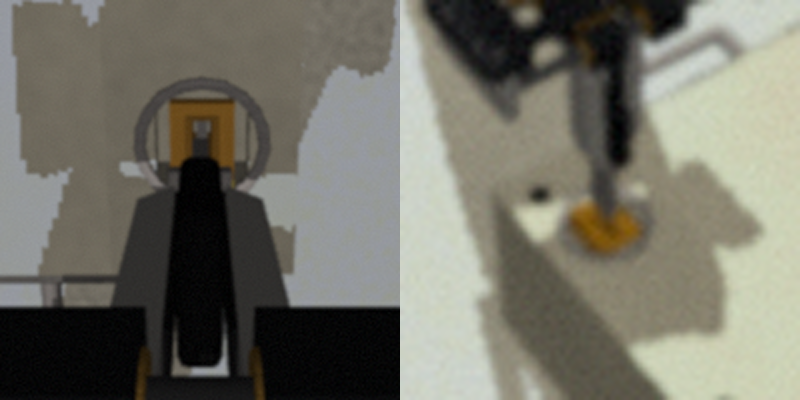

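Blade and flare line up sideways (both at montage column 203), with the blade tip at or just above the mouth and about 1.5 mm back of centre.

>>> drive_tool:
  commands:
    - {"travel": [0.0005,0,0.008],"angular": [0,0,0],"fingers": 0}
    - {"travel": [0,0,0.006],"angular": [0,0,0],"fingers": 0}
    - {"travel": [0,0,0.006],"angular": [0,0,0],"fingers": 0}
    - {"travel": [0,0,0],"angular": [0,0,0],"fingers": 0}

```text
clock: 5.6
ee_pos: [0.6744, -0.074, 0.1817]
tcp_rot: [-0.0, 0.999, 0.043, -0.0]
wrist_force: [1.1, 0.3, -1.8]
grip_width: 0.122
grip_force: 30.0
```

>>> drive_tool:
  commands:
    - {"travel": [0,0,0.008],"angular": [0,0,0],"fingers": 0}
    - {"travel": [0,0,0.008],"angular": [0,0,0],"fingers": 0}
    - {"travel": [0,0,0.008],"angular": [0,0,0],"fingers": 0}
    - {"travel": [0,0,0.006],"angular": [0,0,0],"fingers": 0}
    - {"travel": [0,0,0.004],"angular": [0,0,0],"fingers": 0}
    - {"travel": [0,0,0],"angular": [0,0,0],"fingers": 0}

```text
clock: 6.1
ee_pos: [0.6745, -0.074, 0.1482]
tcp_rot: [-0.0, 0.999, 0.043, -0.0]
wrist_force: [-0.2, 1.3, 2.0]
grip_width: 0.128
grip_force: 30.0
```

>>> drive_tool:
  commands:
    - {"travel": [0,0,0.003],"angular": [0,0,0],"fingers": 0}
    - {"travel": [0,0,0.001],"angular": [0,0,0],"fingers": 0}
    - {"travel": [0,0,0],"angular": [0,0,0],"fingers": 0}

```text
clock: 6.35
ee_pos: [0.6747, -0.0741, 0.1453]
tcp_rot: [0.0, 0.999, 0.043, 0.0]
wrist_force: [-0.8, -0.3, 2.9]
grip_width: 0.126
grip_force: 30.0
```

>>> drive_tool:
  commands:
    - {"travel": [0,0,0.001],"angular": [0,0,0],"fingers": 0}
    - {"travel": [0,0,0.001],"angular": [0,0,0],"fingers": 0}
    - {"travel": [0,0,0],"angular": [0,0,0],"fingers": 0}

```text
clock: 6.6
ee_pos: [0.6748, -0.0741, 0.1451]
tcp_rot: [0.0, 0.999, 0.044, 0.0]
wrist_force: [-3.8, 1.6, 9.7]
grip_width: 0.124
grip_force: 30.0
```

>>> drive_tool:
  commands:
    - {"travel": [0,0,0],"angular": [0,0,0.08],"fingers": 0}
    - {"travel": [0,0,0],"angular": [0,0,0.08],"fingers": 0}
    - {"travel": [0,0,0],"angular": [0,0,0.1],"fingers": 0}
    - {"travel": [0,0,0],"angular": [0,0,0.1],"fingers": 0}
    - {"travel": [0,0,0],"angular": [0,0,0],"fingers": 0}

```text
clock: 7.02
ee_pos: [0.6753, -0.0759, 0.1452]
tcp_rot: [0.002, 0.99, -0.138, 0.001]
wrist_force: [-2.6, -3.6, 7.3]
grip_width: 0.13
grip_force: 30.0
```

```bash
python3 - <<'E'
from h import *
go([.6747,-.0741,.145],-85-80.2);print(ctrl.read_state()["moment"],ctrl.read_state()["q"])
E
```

```text
pos [ 0.6753 -0.0759  0.1452] yaw_y deg -105.84 z [ 0.0018 -0.0036 -1.    ] travel [-0.001  -0.0016  0.0001] F [-2.6 -3.6  7.3] t 7.0167 w 0.13
turn about tool z (rad) 1.036 q6 1.571
[-0.65913607  0.61140526  0.04066259] [-0.27717352  0.36488327  1.5234257  -0.00316541  1.25053343  1.57107665]
```

>>> drive_tool:
  commands:
    - {"travel": [0,0,0],"angular": [0,0,0.11],"fingers": 0}
    - {"travel": [0,0,0],"angular": [0,0,0.11],"fingers": 0}
    - {"travel": [0,0,0],"angular": [0,0,0.11],"fingers": 0}
    - {"travel": [0,0,0],"angular": [0,0,0.11],"fingers": 0}
    - {"travel": [0,0,0],"angular": [0,0,0.11],"fingers": 0}
    - {"travel": [0,0,0],"angular": [0,0,0.11],"fingers": 0}
    - {"travel": [0,0,0],"angular": [0,0,0.11],"fingers": 0}
    - {"travel": [0,0,0],"angular": [0,0,0.11],"fingers": 0}
    - {"travel": [0,0,0],"angular": [0,0,0.1],"fingers": 0}
    - {"travel": [0,0,0],"angular": [0,0,0],"fingers": 0}

```text
clock: 7.85
ee_pos: [0.6734, -0.0781, 0.1452]
tcp_rot: [0.004, 0.809, -0.588, 0.001]
wrist_force: [-9.1, -8.9, 12.1]
grip_width: 0.126
grip_force: 30.0
```

```bash
python3 - <<'E'
from h import *
go([.6747,-.0741,.145],-85-80.2);print(ctrl.read_state()["moment"],ctrl.read_state()["q"])
E
```

```text
pos [ 0.6734 -0.0781  0.1452] yaw_y deg -161.99 z [-0.0034 -0.0075 -1.    ] travel [-0.0034 -0.0025  0.0002] F [-9.1 -8.9 12.1] t 7.85 w 0.126
turn about tool z (rad) 0.056 q6 2.551
[-1.81209902  2.04344864  0.1021058 ] [-0.27894679  0.36422457  1.52416167 -0.00854351  1.25447343  2.55098237]
```

>>> drive_tool:
  commands:
    - {"travel": [0.003,0.002,0],"angular": [0,0,0.04],"fingers": 0}
    - {"travel": [0,0,0],"angular": [0,0,0.04],"fingers": 0}
    - {"travel": [0,0,0],"angular": [0,0,0.04],"fingers": 0}
    - {"travel": [0,0,0],"angular": [0,0,0],"fingers": 0}
    - {"travel": [0,0,0],"angular": [0,0,0],"fingers": 0}

```text
clock: 8.27
ee_pos: [0.6729, -0.0788, 0.1451]
tcp_rot: [0.002, 0.773, -0.634, -0.0]
wrist_force: [-6.9, -2.1, 10.5]
grip_width: 0.124
grip_force: 30.0
```

```bash
python3 - <<'E'
from h import *
go([.6747,-.0741,.145],-85-80.2);print(ctrl.read_state()["moment"],ctrl.read_state()["q"])
E
```

```text
pos [ 0.6729 -0.0788  0.1451] yaw_y deg -168.67 z [-0.0022 -0.0023 -1.    ] travel [-0.0042 -0.0027  0.0001] F [-6.9 -2.1 10.5] t 8.2667 w 0.124
turn about tool z (rad) -0.0606 q6 2.662
[-0.21541997  1.55440824  0.05673288] [-0.28232865  0.36300658  1.52592817 -0.00292532  1.25411852  2.66243308]
```

The tool has turned about 1.46 rad, but part of that may be play in the keyway and q6 is near its limit. I'll regrip with a half turn so I can feel for the stop.

>>> drive_tool:
  commands:
    - {"travel": [0,0,-0.001],"angular": [0,0,0],"fingers": 0.8}
    - {"travel": [0,0,0],"angular": [0,0,0],"fingers": 0.8}
    - {"travel": [0,0,0],"angular": [0,0,0],"fingers": 0.8}
    - {"travel": [0,0,0],"angular": [0,0,0],"fingers": 0.8}
    - {"travel": [-0.0036,0,-0.001],"angular": [0,0,0],"fingers": 0.8}
    - {"travel": [0,0,0],"angular": [0,0,0],"fingers": 0.8}
    - {"travel": [0,0,0],"angular": [0,0,0],"fingers": 0.8}

```text
clock: 8.85
ee_pos: [0.6729, -0.0737, 0.1448]
tcp_rot: [0.0, 0.774, -0.634, -0.0]
wrist_force: [0.7, 0.5, 0.3]
grip_width: 0.588
grip_force: 0.0
```

>>> drive_tool:
  commands:
    - {"travel": [0,0,0],"angular": [0,0,-0.12],"fingers": 0.8}
    - {"travel": [0,0,0],"angular": [0,0,-0.12],"fingers": 0.8}
    - {"travel": [0,0,0],"angular": [0,0,-0.12],"fingers": 0.8}
    - {"travel": [0,0,0],"angular": [0,0,-0.12],"fingers": 0.8}
    - {"travel": [0,0,0],"angular": [0,0,-0.12],"fingers": 0.8}
    - {"travel": [0,0,0],"angular": [0,0,-0.12],"fingers": 0.8}
    - {"travel": [0,0,0],"angular": [0,0,-0.12],"fingers": 0.8}
    - {"travel": [0,0,0],"angular": [0,0,-0.12],"fingers": 0.8}
    - {"travel": [0,0,0],"angular": [0,0,-0.12],"fingers": 0.8}
    - {"travel": [0,0,0],"angular": [0,0,-0.12],"fingers": 0.8}

```text
clock: 9.68
ee_pos: [0.6729, -0.074, 0.1449]
tcp_rot: [0.0, 0.997, -0.083, -0.0]
wrist_force: [-1.0, 0.0, 0.4]
grip_width: 0.8
grip_force: 0.0
```

>>> drive_tool:
  commands:
    - {"travel": [0,0,0],"angular": [0,0,-0.12],"fingers": 0.8}
    - {"travel": [0,0,0],"angular": [0,0,-0.12],"fingers": 0.8}
    - {"travel": [0,0,0],"angular": [0,0,-0.12],"fingers": 0.8}
    - {"travel": [0,0,0],"angular": [0,0,-0.12],"fingers": 0.8}
    - {"travel": [0,0,0],"angular": [0,0,-0.12],"fingers": 0.8}
    - {"travel": [0,0,0],"angular": [0,0,-0.12],"fingers": 0.8}
    - {"travel": [0,0,0],"angular": [0,0,-0.12],"fingers": 0.8}
    - {"travel": [0,0,0],"angular": [0,0,-0.12],"fingers": 0.8}
    - {"travel": [0,0,0],"angular": [0,0,-0.12],"fingers": 0.8}
    - {"travel": [0,0,0],"angular": [0,0,-0.12],"fingers": 0.8}

```text
clock: 10.52
ee_pos: [0.6729, -0.0739, 0.1449]
tcp_rot: [-0.0, 0.87, 0.494, -0.0]
wrist_force: [-0.4, -0.5, -0.2]
grip_width: 0.803
grip_force: 0.0
```

>>> drive_tool:
  commands:
    - {"travel": [0,0,0],"angular": [0,0,-0.12],"fingers": 0.8}
    - {"travel": [0,0,0],"angular": [0,0,-0.12],"fingers": 0.8}
    - {"travel": [0,0,0],"angular": [0,0,-0.12],"fingers": 0.8}
    - {"travel": [0,0,0],"angular": [0,0,-0.12],"fingers": 0.8}
    - {"travel": [0,0,0],"angular": [0,0,-0.12],"fingers": 0.8}
    - {"travel": [0,0,0],"angular": [0,0,-0.12],"fingers": 0.8}
    - {"travel": [0,0,0],"angular": [0,0,0],"fingers": 0.8}
    - {"travel": [0,0,0],"angular": [0,0,0],"fingers": 0.8}

```text
clock: 11.18
ee_pos: [0.673, -0.074, 0.1449]
tcp_rot: [0.0, 0.643, 0.766, 0.0]
wrist_force: [0.8, 0.4, -0.4]
grip_width: 0.799
grip_force: 0.0
```

```bash
python3 - <<'E'
from h import *
go([.6712,-.0754,.146],-168.7);print(ctrl.read_state()["moment"],ctrl.read_state()["q"])
s=ctrl.read_camera("scene");w=ctrl.read_camera("wrist")
im=np.zeros((400,800,3),np.uint8);im[:,400:]=cv2.resize(s["image"][189:269,289:369],(400,400),interpolation=cv2.INTER_CUBIC)
im[:250,:400]=cv2.resize(w["image"],(400,250))
cv2.imwrite("pics/z5.png",im[:,:,::-1])
E
```

```text
pos [ 0.673  -0.074   0.1449] yaw_y deg 9.92 z [ 0.  0. -1.] travel [-0.0011 -0.002  -0.0011] F [ 0.8  0.4 -0.4] t 11.1833 w 0.799
turn about tool z (rad) -0.0241 q6 -0.45
[-0.02839238 -0.09633065  0.00077134] [-2.76587218e-01  3.60925429e-01  1.52892624e+00  1.46045696e-05
  1.25170745e+00 -4.49722271e-01]
```

View pics/z5.png

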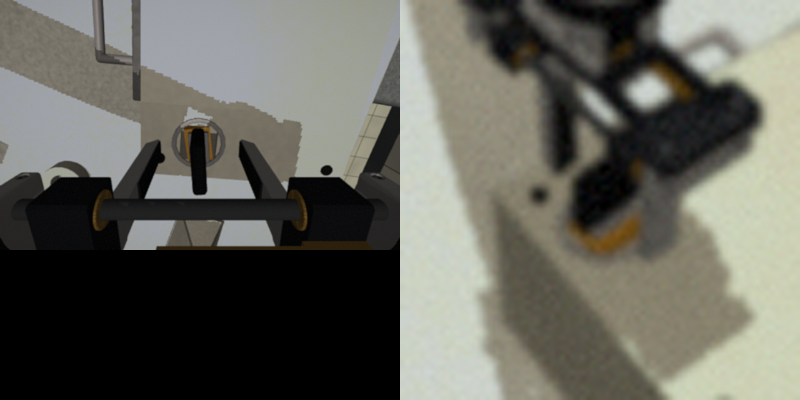

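The key stands in the lock at (200,160), with the fingers straddling it after the half turn. I'll centre, grip and turn on to the stop.

>>> drive_tool:
  commands:
    - {"travel": [-0.001,-0.002,0],"angular": [0,0,0],"fingers": 0.3}
    - {"travel": [0,0,0],"angular": [0,0,0],"fingers": 0}
    - {"travel": [0,0,0],"angular": [0,0,0],"fingers": 0}
    - {"travel": [0,0,0],"angular": [0,0,0],"fingers": 0}
    - {"travel": [0,0,0],"angular": [0,0,0],"fingers": 0}
    - {"travel": [0,0,0],"angular": [0,0,0],"fingers": 0}
    - {"travel": [0,0,0],"angular": [0,0,0],"fingers": 0}
    - {"travel": [0,0,0],"angular": [0,0,0],"fingers": 0}
    - {"travel": [0,0,0],"angular": [0,0,0],"fingers": 0}
    - {"travel": [0,0,0],"angular": [0,0,0],"fingers": 0}

```text
clock: 12.12
ee_pos: [0.6713, -0.0754, 0.145]
tcp_rot: [0.0, 0.642, 0.767, 0.0]
wrist_force: [3.5, -0.1, -2.0]
grip_width: 0.128
grip_force: 10.8
```

>>> drive_tool:
  commands:
    - {"travel": [0,0,0.001],"angular": [0,0,0.04],"fingers": 0}
    - {"travel": [0,0,0],"angular": [0,0,0.03],"fingers": 0}
    - {"travel": [0,0,0],"angular": [0,0,0.03],"fingers": 0}
    - {"travel": [0,0,0],"angular": [0,0,0],"fingers": 0}
    - {"travel": [0,0,0],"angular": [0,0,0],"fingers": 0}

```text
clock: 12.53
ee_pos: [0.6717, -0.0753, 0.1448]
tcp_rot: [0.001, 0.679, 0.734, 0.0]
wrist_force: [-0.3, 0.4, 3.2]
grip_width: 0.131
grip_force: 30.2
```

```bash
python3 - <<'E'
from h import *
go([.6712,-.0754,.145],-168.7);print(ctrl.read_state()["moment"])
E
```

```text
pos [ 0.6717 -0.0753  0.1448] yaw_y deg 4.45 z [ 1.4e-03 -3.0e-04 -1.0e+00] travel [-0.     -0.0005 -0.0002] F [-0.3  0.4  3.2] t 12.5333 w 0.131
turn about tool z (rad) -0.1195 q6 -0.357
[ 0.15666436 -0.03783686  0.43440634]
```

>>> drive_tool:
  commands:
    - {"travel": [0,0,0],"angular": [0,0,0.04],"fingers": 0}
    - {"travel": [0,0,0],"angular": [0,0,0.04],"fingers": 0}
    - {"travel": [0,0,0],"angular": [0,0,0],"fingers": 0}
    - {"travel": [0,0,0],"angular": [0,0,0],"fingers": 0}

```text
clock: 12.87
ee_pos: [0.6717, -0.0756, 0.1449]
tcp_rot: [0.001, 0.708, 0.707, 0.0]
wrist_force: [0.3, -0.7, 5.0]
grip_width: 0.136
grip_force: 31.6
```

```bash
python3 - <<'E'
from h import *
go([.6712,-.0754,.145],-168.7);print(ctrl.read_state()["moment"])
E
```

```text
pos [ 0.6717 -0.0756  0.1449] yaw_y deg -0.1 z [ 1.6e-03 -9.0e-04 -1.0e+00] travel [ 0.0002 -0.0005 -0.0001] F [ 0.3 -0.7  5. ] t 12.8667 w 0.136
turn about tool z (rad) -0.1989 q6 -0.277
[-0.13979443 -0.16833757  0.6335249 ]
```

>>> drive_tool:
  commands:
    - {"travel": [0,0,0],"angular": [0,0,-0.06],"fingers": 0}
    - {"travel": [0,0,0],"angular": [0,0,-0.03],"fingers": 0.4}
    - {"travel": [0,0,0],"angular": [0,0,0],"fingers": 0.4}
    - {"travel": [0,0,0],"angular": [0,0,0],"fingers": 0.4}
    - {"travel": [0,0,0],"angular": [0,0,0],"fingers": 0.4}
    - {"travel": [0,0,-0.015],"angular": [0,0,0],"fingers": 0.4}
    - {"travel": [0,0,-0.035],"angular": [0,0,0],"fingers": 0.4}
    - {"travel": [0,0,-0.035],"angular": [0,0,0],"fingers": 0.4}
    - {"travel": [0,0,0],"angular": [0,0,0],"fingers": 0.4}

```text
clock: 13.62
ee_pos: [0.6751, -0.0763, 0.2393]
tcp_rot: [0.006, 0.676, 0.737, 0.003]
wrist_force: [1.2, -1.0, 1.4]
grip_width: 0.397
grip_force: 0.0
```

```bash
python3 - <<'E'
from h import *
w=np.load("w3.npy",allow_pickle=True).item();t=ctrl.read_camera("top");np.save("t1.npy",t)
im=w["image"].max(2)
print(im[195:225,217],im[215,165:180],im[200,255:270]);print("wrist handle",cast(w,(217,214.5),.098),cast(w,(172,215),.093),cast(w,(263,215),.093))
wr=ctrl.read_camera("wrist");cv2.imwrite("pics/w6.png",wr["image"][:,:,::-1]);np.save("w6.npy",wr)
go([.547,.0352,.23],5)
E
```

```text
[166 164 162 158 160 162 164 165 166 167 164 166 166 165 149 101  75  86
 103 117 126 126 114 105 122 156 168 167 164 164] [161 161 161 162 163 163 155 127 113 120 123 123 121 120 122] [105 118 126 127 118 102  86  76 108 147 163 161 162 160 164]
wrist handle [0.55052551 0.03447917 0.098     ] [0.54383067 0.08495051 0.093     ] [ 0.55212848 -0.014007    0.093     ]
pos [ 0.6724 -0.0756  0.2325] yaw_y deg 4.92 z [ 0.0051 -0.0014 -1.    ] travel [ 0.1212 -0.1155  0.0017] F [-0.2 -0.1 -1.3] t 13.7167 w 0.402
turn about tool z (rad) -0.0014 q6 -0.365
```

View pics/w6.png

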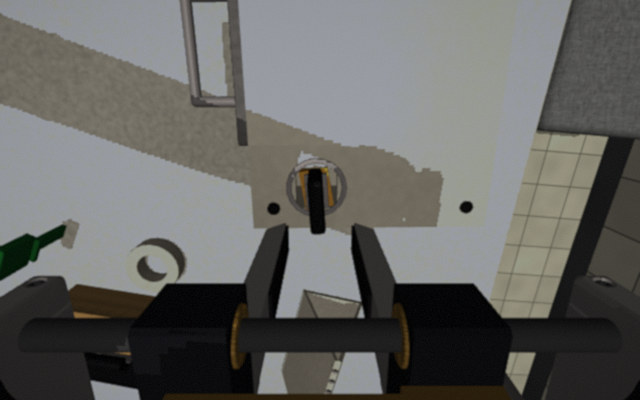

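The key stays upright and turned in the lock at (316,195), and the handle is visible at (190,50). Moving to the handle.

>>> drive_tool:
  commands:
    - {"travel": [0.0243,-0.0228,0],"angular": [0,0,0],"fingers": 0.4}
    - {"travel": [0.0243,-0.0228,0],"angular": [0,0,0],"fingers": 0.4}
    - {"travel": [0.0242,-0.0228,0],"angular": [0,0,0],"fingers": 0.4}
    - {"travel": [0.0242,-0.0228,0],"angular": [0,0,0],"fingers": 0.4}
    - {"travel": [0.0242,-0.0228,0],"angular": [0,0,0],"fingers": 0.4}
    - {"travel": [0,0,0.035],"angular": [0,0,0],"fingers": 0.4}
    - {"travel": [0,0,0.035],"angular": [0,0,0],"fingers": 0.4}
    - {"travel": [0,0,0.035],"angular": [0,0,0],"fingers": 0.4}
    - {"travel": [0,0,0],"angular": [0,0,0],"fingers": 0.4}

```text
clock: 14.47
ee_pos: [0.5406, 0.0366, 0.1157]
tcp_rot: [-0.007, 0.676, 0.737, -0.005]
wrist_force: [-1.1, 1.4, -0.8]
grip_width: 0.399
grip_force: 0.0
```

```bash
python3 - <<'E'
from h import *
go([.5485,.0352,.076],5)
E
```

```text
pos [0.5406 0.0366 0.1157] yaw_y deg 4.94 z [-0.0157  0.0022 -0.9999] travel [-0.0022  0.0083  0.0395] F [-1.1  1.4 -0.8] t 14.4667 w 0.399
turn about tool z (rad) -0.0011 q6 -0.228
```

>>> drive_tool:
  commands:
    - {"travel": [0,0,0],"angular": [0,0,0],"fingers": 0.4}
    - {"travel": [0,0,0],"angular": [0,0,0],"fingers": 0.4}

```text
clock: 14.63
ee_pos: [0.5479, 0.0354, 0.1253]
tcp_rot: [0.001, 0.676, 0.737, 0.0]
wrist_force: [0.3, 0.6, -0.3]
grip_width: 0.4
grip_force: 0.0
```

```bash
python3 - <<'E'
from h import *
go([.5485,.0352,.076],5)
E
```

```text
pos [0.5479 0.0354 0.1253] yaw_y deg 4.92 z [ 1.3e-03 -1.0e-04 -1.0e+00] travel [-0.0003  0.0005  0.0493] F [ 0.3  0.6 -0.3] t 14.6333 w 0.4
turn about tool z (rad) -0.0014 q6 -0.228
```

Settled. I'll go down gently and grip.

>>> drive_tool:
  commands:
    - {"travel": [0,0,0.02],"angular": [0,0,0],"fingers": 0.4}
    - {"travel": [0,0,0.02],"angular": [0,0,0],"fingers": 0.4}
    - {"travel": [0,0,0.009],"angular": [0,0,0],"fingers": 0.4}
    - {"travel": [0,0,0],"angular": [0,0,0],"fingers": 0}
    - {"travel": [0,0,0],"angular": [0,0,0],"fingers": 0}
    - {"travel": [0,0,0],"angular": [0,0,0],"fingers": 0}
    - {"travel": [0,0,0],"angular": [0,0,0],"fingers": 0}
    - {"travel": [0,0,0],"angular": [0,0,0],"fingers": 0}
    - {"travel": [0,0,0],"angular": [0,0,0],"fingers": 0}

```text
clock: 15.38
ee_pos: [0.5472, 0.0354, 0.0763]
tcp_rot: [0.0, 0.676, 0.737, -0.0]
wrist_force: [-4.1, -0.5, 5.2]
grip_width: 0.096
grip_force: 30.0
```

>>> drive_tool:
  commands:
    - {"travel": [0,-0.006,0],"angular": [0,0,0],"fingers": 0}
    - {"travel": [0,-0.009,0],"angular": [0,0,0],"fingers": 0}
    - {"travel": [0,-0.015,0],"angular": [0,0,0],"fingers": 0}
    - {"travel": [0,0,0],"angular": [0,0,0],"fingers": 0}

```text
clock: 15.72
ee_pos: [0.5163, 0.0326, 0.0763]
tcp_rot: [0.001, 0.676, 0.737, -0.0]
wrist_force: [-1.3, -0.3, 4.3]
grip_width: 0.092
grip_force: 30.0
```

>>> drive_tool:
  commands:
    - {"travel": [0,-0.018,0],"angular": [0,0,0],"fingers": 0}
    - {"travel": [0,-0.018,0],"angular": [0,0,0],"fingers": 0}
    - {"travel": [0,-0.018,0],"angular": [0,0,0],"fingers": 0}
    - {"travel": [0,-0.018,0],"angular": [0,0,0],"fingers": 0}
    - {"travel": [0,-0.018,0],"angular": [0,0,0],"fingers": 0}
    - {"travel": [0,-0.007,0],"angular": [0,0,0],"fingers": 0}
    - {"travel": [0,-0.004,0],"angular": [0,0,0],"fingers": 0}
    - {"travel": [0,0,0],"angular": [0,0,0],"fingers": 0}
    - {"travel": [0,0,0],"angular": [0,0,0],"fingers": 0}

```text
clock: 16.47
ee_pos: [0.417, 0.0235, 0.0763]
tcp_rot: [0.002, 0.676, 0.737, 0.0]
wrist_force: [-0.5, -1.7, 6.9]
grip_width: 0.094
grip_force: 30.0
```

>>> drive_tool:
  commands:
    - {"travel": [0,0,0],"angular": [0,0,0],"fingers": 0.4}
    - {"travel": [0,0,0],"angular": [0,0,0],"fingers": 0.4}
    - {"travel": [0,0,0],"angular": [0,0,0],"fingers": 0.4}
    - {"travel": [0,0,0],"angular": [0,0,0],"fingers": 0.4}
    - {"travel": [0,0,-0.02],"angular": [0,0,0],"fingers": 0.4}
    - {"travel": [0,0,-0.035],"angular": [0,0,0],"fingers": 0.4}
    - {"travel": [0,0,-0.035],"angular": [0,0,0],"fingers": 0.4}
    - {"travel": [0,0,-0.035],"angular": [0,0,0],"fingers": 0.4}
    - {"travel": [0,0,0],"angular": [0,0,0],"fingers": 0.4}

```text
clock: 17.22
ee_pos: [0.4204, 0.0237, 0.207]
tcp_rot: [0.005, 0.676, 0.737, 0.003]
wrist_force: [0.6, -0.8, -0.7]
grip_width: 0.402
grip_force: 0.0
```

```bash
python3 - <<'E'
from h import *
t=np.load("t1.npy",allow_pickle=True).item();im=t["image"]
z=np.hstack([cv2.resize(im[140:280,140:230],(360,560),interpolation=cv2.INTER_CUBIC)])
s=ctrl.read_camera("scene");z2=cv2.resize(s["image"][120:240,280:480],(440,264),interpolation=cv2.INTER_CUBIC)
o=np.zeros((560,800,3),np.uint8);o[:,:360]=z;o[:264,360:]=z2
cv2.imwrite("pics/z6.png",o[:,:,::-1])
go([.47,.30,.2],-90)
E
```

```text
pos [0.4189 0.024  0.2037] yaw_y deg 4.95 z [ 0.0076 -0.0016 -1.    ] travel [0.2706 0.0747 0.0037] F [ 0.6  0.3 -0.4] t 17.2667 w 0.401
turn about tool z (rad) -1.4845 q6 -0.301
```

View pics/z6.png

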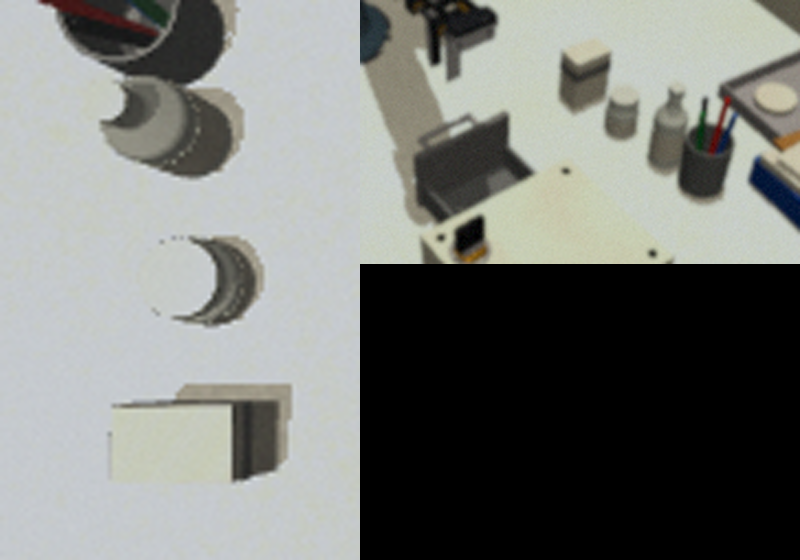

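The drawer is open and the key is still in the lock. The jar top is at about top pixel (183.5,210), with the carton at (183,251) and the bottle at about (190,174), in line along x.

>>> drive_tool:
  commands:
    - {"travel": [0.0387,0.0107,0],"angular": [0,0,0],"fingers": 0.9}
    - {"travel": [0.0387,0.0107,0],"angular": [0,0,0],"fingers": 0.9}
    - {"travel": [0.0387,0.0107,0],"angular": [0,0,0],"fingers": 0.9}
    - {"travel": [0.0387,0.0107,0],"angular": [0,0,0],"fingers": 0.9}
    - {"travel": [0.0387,0.0107,0],"angular": [0,0,0],"fingers": 0.9}
    - {"travel": [0.0387,0.0107,0],"angular": [0,0,0],"fingers": 0.9}
    - {"travel": [0.0387,0.0107,0],"angular": [0,0,0],"fingers": 0.9}
    - {"travel": [0,0,0],"angular": [0,0,-0.12],"fingers": 0.9}
    - {"travel": [0,0,0],"angular": [0,0,-0.12],"fingers": 0.9}
    - {"travel": [0,0,0],"angular": [0,0,-0.12],"fingers": 0.9}

```text
clock: 18.1
ee_pos: [0.4666, 0.3012, 0.1972]
tcp_rot: [-0.001, 0.53, 0.848, -0.002]
wrist_force: [-0.2, -0.4, -0.1]
grip_width: 0.902
grip_force: 0.0
```

>>> drive_tool:
  commands:
    - {"travel": [0,0,0],"angular": [0,0,-0.12],"fingers": 0.9}
    - {"travel": [0,0,0],"angular": [0,0,-0.12],"fingers": 0.9}
    - {"travel": [0,0,0],"angular": [0,0,-0.12],"fingers": 0.9}
    - {"travel": [0,0,0],"angular": [0,0,-0.12],"fingers": 0.9}
    - {"travel": [0,0,0],"angular": [0,0,-0.12],"fingers": 0.9}
    - {"travel": [0,0,0],"angular": [0,0,-0.12],"fingers": 0.9}
    - {"travel": [0,0,0],"angular": [0,0,-0.12],"fingers": 0.9}
    - {"travel": [0,0,0],"angular": [0,0,-0.12],"fingers": 0.9}
    - {"travel": [0,0,0],"angular": [0,0,-0.12],"fingers": 0.9}
    - {"travel": [0,0,0],"angular": [0,0,0],"fingers": 0.9}

```text
clock: 18.93
ee_pos: [0.4668, 0.3003, 0.1977]
tcp_rot: [-0.002, 0.021, 1.0, -0.001]
wrist_force: [0.7, 0.7, -0.2]
grip_width: 0.903
grip_force: 0.0
```

```bash
python3 - <<'E'
from h import *
t=np.load("t1.npy",allow_pickle=True).item()
print("jar top",cast(t,(183.5,209.9),.075),"carton",cast(t,(182.75,250.6),.1),"bottle?",cast(t,(190,173.8),.03))
w=ctrl.read_camera("wrist");np.save("w7.npy",w);cv2.imwrite("pics/w7.png",w["image"][:,:,::-1])
go([.476,.30,.041],90)
E
```

```text
jar top [0.47381572 0.32135568 0.075     ] carton [0.37782539 0.31022914 0.1       ] bottle? [0.56802179 0.32446268 0.03      ]
pos [0.467  0.3003 0.198 ] yaw_y deg 87.3 z [-0.0031 -0.0011 -1.    ] travel [-0.0095  0.0003  0.157 ] F [ 0.4 -0.9  0.6] t 18.9833 w 0.901
turn about tool z (rad) -0.0472 q6 -1.156
```

View pics/w7.png

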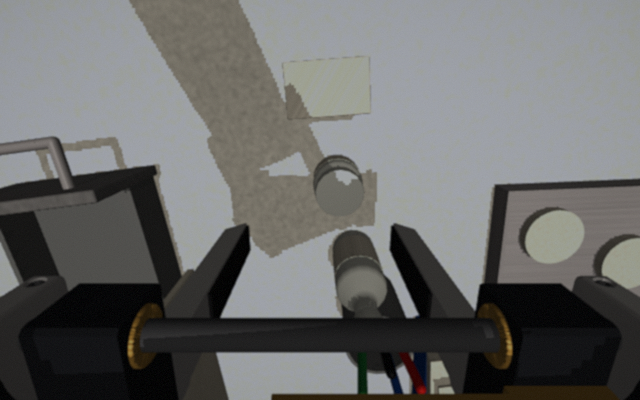

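The wrist view shows the jar top centred at about (339,191), the carton at (328,88), and the bottle at (357,270) with the pen cup behind it. There is clear room on both sides in y.

```bash
python3 - <<'E'
from h import *
w=np.load("w7.npy",allow_pickle=True).item();t=np.load("t1.npy",allow_pickle=True).item()
for z in(.07,.075):print(cast(w,(339,191),z))
# jar edges in wrist: rows
g=w["image"].astype(int)
for v in(170,180,190,200,210):print(v,g[v,305:375:2].max(1))
for p in([.4738,.3214,.075],[.4738,.3214,0]):print(proj(w,p),proj(t,p))
j=[.473,.3195];go([j[0],j[1],.041],90)
E
```

```text
[0.47635263 0.31907303 0.07      ]
[0.47489133 0.3188284  0.075     ]
170 [163 154 122 122 117  74  65  66  74  77  71  59  53  58  74 107 122 140
 141 119  97  84  68  71 100 104 100 149 169 169 157 127 121 132 170]
180 [121 120 116 116  85  70  61  65 103 108 109 110 109 108 110 109 120 154
 153 161 161 162 164 125 108 107 108  89  68 116 122 120 113 115 118]
190 [122 120 124 122 107  72 107 110 108 110 108 108 108 107 108 105 110 110
 107 108 107 107 107 108 105 107 106 107 106 102 119 124 123 126 126]
200 [116 121 122 119 116 114 103 108 106 109 106 107 107 108 105 108 107 108
 108 108 107 109 105 105 106 103 107 104 105 115 122 117 119 122 123]
210 [119 121 121 120 119 117 111 116 118 111 104 104 106 106 106 109 106 104
 104 104 106 103 105 102 105 108 119 122 117 118 122 121 117 117 115]
[341.62189356 189.81086829] [183.48121023 209.90612275]
[337.5680724  172.52435153] [193.28649679 211.34163413]
pos [0.467  0.3003 0.198 ] yaw_y deg 87.3 z [-0.0031 -0.0011 -1.    ] travel [-0.0056  0.0196  0.157 ] F [ 0.4 -0.9  0.6] t 18.9833 w 0.901
turn about tool z (rad) -0.0472 q6 -1.156
```

>>> drive_tool:
  commands:
    - {"travel": [-0.0065,0.0195,0],"angular": [0,0,-0.047],"fingers": 0.9}
    - {"travel": [0,0,0.03],"angular": [0,0,0],"fingers": 0.9}
    - {"travel": [0,0,0.035],"angular": [0,0,0],"fingers": 0.9}
    - {"travel": [0,0,0.035],"angular": [0,0,0],"fingers": 0.9}
    - {"travel": [0,0,0.035],"angular": [0,0,0],"fingers": 0.9}
    - {"travel": [0,0,0.02],"angular": [0,0,0],"fingers": 0.9}
    - {"travel": [0,0,0.01],"angular": [0,0,0],"fingers": 0.9}
    - {"travel": [0,0,0],"angular": [0,0,0],"fingers": 0.9}
    - {"travel": [0,0,0],"angular": [0,0,0],"fingers": 0.9}

```text
clock: 19.73
ee_pos: [0.4755, 0.3199, 0.0351]
tcp_rot: [-0.0, -0.001, 1.0, 0.0]
wrist_force: [0.1, 0.7, 0.6]
grip_width: 0.9
grip_force: 0.0
```

>>> drive_tool:
  commands:
    - {"travel": [0,0,0],"angular": [0,0,0],"fingers": 0}
    - {"travel": [0,0,0],"angular": [0,0,0],"fingers": 0}
    - {"travel": [0,0,0],"angular": [0,0,0],"fingers": 0}
    - {"travel": [0,0,0],"angular": [0,0,0],"fingers": 0}
    - {"travel": [0,0,0],"angular": [0,0,0],"fingers": 0}
    - {"travel": [0,0,0],"angular": [0,0,0],"fingers": 0}
    - {"travel": [0,0,0],"angular": [0,0,0],"fingers": 0}

```text
clock: 20.32
ee_pos: [0.4757, 0.3199, 0.0357]
tcp_rot: [0.0, -0.001, 1.0, 0.0]
wrist_force: [-0.6, -1.1, 4.4]
grip_width: 0.562
grip_force: 30.0
```

>>> drive_tool:
  commands:
    - {"travel": [0,0,-0.01],"angular": [0,0,0],"fingers": 0}
    - {"travel": [0,0,-0.025],"angular": [0,0,0],"fingers": 0}
    - {"travel": [0,0,-0.035],"angular": [0,0,0],"fingers": 0}
    - {"travel": [0,0,-0.035],"angular": [0,0,0],"fingers": 0}
    - {"travel": [0,0,-0.035],"angular": [0,0,0],"fingers": 0}
    - {"travel": [0,0,-0.02],"angular": [0,0,0],"fingers": 0}
    - {"travel": [-0.002,-0.01,0],"angular": [0,0,0],"fingers": 0}
    - {"travel": [-0.005,-0.025,0],"angular": [0,0,0],"fingers": 0}
    - {"travel": [-0.006,-0.03,0],"angular": [0,0,0],"fingers": 0}
    - {"travel": [-0.006,-0.03,0],"angular": [0,0,0],"fingers": 0}

```text
clock: 21.15
ee_pos: [0.4932, 0.2233, 0.1928]
tcp_rot: [-0.002, -0.002, 1.0, -0.0]
wrist_force: [0.6, -0.2, -1.6]
grip_width: 0.561
grip_force: 30.0
```

>>> drive_tool:
  commands:
    - {"travel": [-0.006,-0.03,0],"angular": [0,0,0],"fingers": 0}
    - {"travel": [-0.006,-0.03,0],"angular": [0,0,0],"fingers": 0}
    - {"travel": [-0.006,-0.03,0],"angular": [0,0,0],"fingers": 0}
    - {"travel": [-0.006,-0.03,0],"angular": [0,0,0],"fingers": 0}
    - {"travel": [-0.006,-0.03,0],"angular": [0,0,0],"fingers": 0}
    - {"travel": [-0.005,-0.025,0],"angular": [0,0,0],"fingers": 0}
    - {"travel": [-0.003,-0.015,0],"angular": [0,0,-0.04],"fingers": 0}
    - {"travel": [0,0,0],"angular": [0,0,-0.047],"fingers": 0}
    - {"travel": [0,0,0],"angular": [0,0,0],"fingers": 0}
    - {"travel": [0,0,0],"angular": [0,0,0],"fingers": 0}

```text
clock: 21.98
ee_pos: [0.5318, 0.0347, 0.1932]
tcp_rot: [-0.002, -0.044, 0.999, 0.0]
wrist_force: [-0.0, 0.4, -2.1]
grip_width: 0.561
grip_force: 30.0
```

```bash
python3 - <<'E'
from h import *
go([.5331,.034,.052],95)
E
```

```text
pos [0.5318 0.0347 0.1932] yaw_y deg 95.01 z [-3.1e-03  5.0e-04 -1.0e+00] travel [-0.0017 -0.0009  0.1412] F [-0.   0.4 -2.1] t 21.9833 w 0.561
turn about tool z (rad) 0.0002 q6 -1.806
```

>>> drive_tool:
  commands:
    - {"travel": [0,0,0.02],"angular": [0,0,0],"fingers": 0}
    - {"travel": [0,0,0.03],"angular": [0,0,0],"fingers": 0}
    - {"travel": [0,0,0.03],"angular": [0,0,0],"fingers": 0}
    - {"travel": [0,0,0.03],"angular": [0,0,0],"fingers": 0}
    - {"travel": [0,0,0.015],"angular": [0,0,0],"fingers": 0}
    - {"travel": [0,0,0.008],"angular": [0,0,0],"fingers": 0}
    - {"travel": [0,0,0],"angular": [0,0,0],"fingers": 0}
    - {"travel": [0,0,0],"angular": [0,0,0],"fingers": 0}

```text
clock: 22.65
ee_pos: [0.5331, 0.0353, 0.0622]
tcp_rot: [0.0, -0.045, 0.999, -0.0]
wrist_force: [1.0, -0.6, -1.6]
grip_width: 0.558
grip_force: 30.0
```

>>> drive_tool:
  commands:
    - {"travel": [0,0,0.005],"angular": [0,0,0],"fingers": 0}
    - {"travel": [0,0,0.003],"angular": [0,0,0],"fingers": 0}
    - {"travel": [0,0,0.001],"angular": [0,0,0],"fingers": 0}
    - {"travel": [0,0,0],"angular": [0,0,0],"fingers": 0}
    - {"travel": [0,0,0],"angular": [0,0,0],"fingers": 0}

```text
clock: 23.07
ee_pos: [0.5332, 0.0349, 0.0533]
tcp_rot: [0.0, -0.045, 0.999, -0.0]
wrist_force: [0.1, -1.0, -1.5]
grip_width: 0.56
grip_force: 30.0
```

>>> drive_tool:
  commands:
    - {"travel": [0,0,0.001],"angular": [0,0,0],"fingers": 0}
    - {"travel": [0,0,0.001],"angular": [0,0,0],"fingers": 0}
    - {"travel": [0,0,0],"angular": [0,0,0],"fingers": 0}

```text
clock: 23.32
ee_pos: [0.5336, 0.035, 0.0516]
tcp_rot: [0.001, -0.045, 0.999, -0.0]
wrist_force: [0.2, 1.3, 1.9]
grip_width: 0.56
grip_force: 30.0
```

>>> drive_tool:
  commands:
    - {"travel": [0,0,0],"angular": [0,0,0],"fingers": 0.8}
    - {"travel": [0,0,0],"angular": [0,0,0],"fingers": 0.8}
    - {"travel": [0,0,0],"angular": [0,0,0],"fingers": 0.8}
    - {"travel": [0,0,0],"angular": [0,0,0],"fingers": 0.8}
    - {"travel": [0,0,-0.02],"angular": [0,0,0],"fingers": 0.8}
    - {"travel": [0,0,-0.035],"angular": [0,0,0],"fingers": 0.8}
    - {"travel": [0,0,-0.035],"angular": [0,0,0],"fingers": 0.8}
    - {"travel": [0,0,-0.035],"angular": [0,0,0],"fingers": 0.8}
    - {"travel": [0,0,-0.03],"angular": [0,0,0],"fingers": 0.8}
    - {"travel": [0,0,0],"angular": [0,0,0],"fingers": 0.8}

```text
clock: 24.15
ee_pos: [0.5369, 0.0345, 0.2135]
tcp_rot: [0.006, -0.045, 0.999, -0.001]
wrist_force: [0.6, 0.2, -0.7]
grip_width: 0.801
grip_force: 0.0
```

>>> drive_tool:
  commands:
    - {"travel": [0.03,0,0],"angular": [0,0,0],"fingers": 0}
    - {"travel": [0.03,0,0],"angular": [0,0,0],"fingers": 0}
    - {"travel": [0.03,0,0],"angular": [0,0,0],"fingers": 0}
    - {"travel": [0.03,0,0],"angular": [0,0,0],"fingers": 0}
    - {"travel": [0.027,0,0],"angular": [0,0,0],"fingers": 0}
    - {"travel": [0,0,0],"angular": [0,0,0],"fingers": 0}
    - {"travel": [0,0,0],"angular": [0,0,0],"fingers": 0}
    - {"travel": [0,0,0],"angular": [0,0,0],"fingers": 0}

```text
clock: 24.82
ee_pos: [0.387, 0.0218, 0.206]
tcp_rot: [0.0, -0.045, 0.999, -0.0]
wrist_force: [-0.4, -0.4, -0.3]
grip_width: 0.264
grip_force: 0.0
```

```bash
python3 - <<'E'
from h import *
go([.3866,.0212,.073],95)
a=ctrl.read_camera("wrist");b=ctrl.read_camera("scene")
o=np.zeros((550,800,3),np.uint8);o[:250,:400]=cv2.resize(a["image"],(400,250))
o[250:,:]=cv2.resize(b["image"][120:270,220:620],(800,300),interpolation=cv2.INTER_CUBIC)
cv2.imwrite("pics/z8.png",o[:,:,::-1])
E
```

```text
pos [0.387  0.0218 0.206 ] yaw_y deg 95.11 z [ 6.e-04 -1.e-04 -1.e+00] travel [ 0.0006 -0.0006  0.133 ] F [-0.4 -0.4 -0.3] t 24.8167 w 0.264
turn about tool z (rad) 0.0019 q6 -1.898
```

View pics/z8.png

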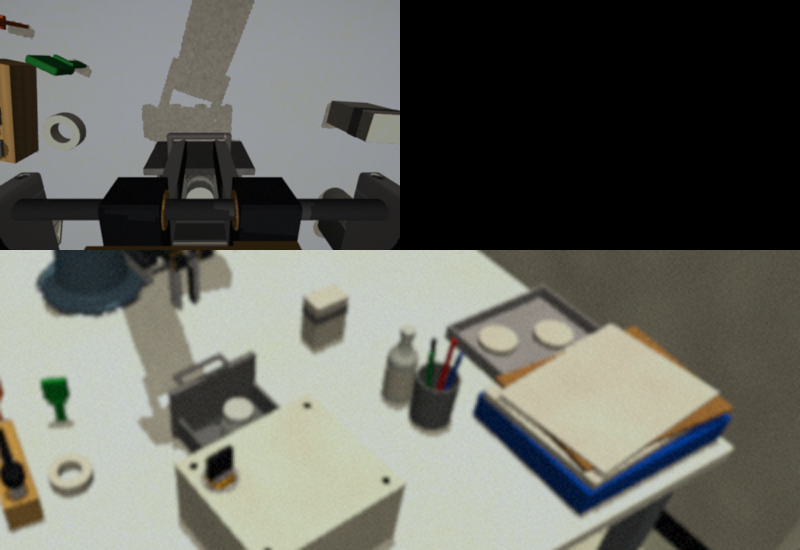

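The jar stands upright in the drawer at (238,408) in the scene crop, and the key is turned in the lock at (220,465). The handle bar appears at wrist pixel (320,216).

```bash
python3 - <<'E'
from h import *
w=ctrl.read_camera("wrist");print(cast(w,(320,216),.098));g=w["image"].max(2);print(g[195:240,320])
for x in(.387,.417):print(proj(w,[x,.022,.098]))
E
```

```text
[0.41504309 0.02477301 0.098     ]
[119 115 117 115 113 113 114 118 119 117 116 116 116 118 118 119 110  80
  54  52  60  67  73  77  73  67  63  76 101 106  83  51  25  22  27  25
  25  27  24  25  26  27  27  24  24]
[319.71884684 187.27527781]
[316.89567792 217.6886624 ]
```

>>> drive_tool:
  commands:
    - {"travel": [0,0,0.03],"angular": [0,0,0],"fingers": 0}
    - {"travel": [0,0,0.03],"angular": [0,0,0],"fingers": 0}
    - {"travel": [0,0,0.03],"angular": [0,0,0],"fingers": 0}
    - {"travel": [0,0,0.03],"angular": [0,0,0],"fingers": 0}
    - {"travel": [0,0,0.013],"angular": [0,0,0],"fingers": 0}
    - {"travel": [0,0,0],"angular": [0,0,0],"fingers": 0}
    - {"travel": [0,0,0],"angular": [0,0,0],"fingers": 0}

```text
clock: 25.55
ee_pos: [0.3866, 0.022, 0.0726]
tcp_rot: [-0.001, -0.045, 0.999, 0.0]
wrist_force: [0.3, -0.2, 0.8]
grip_width: 0.003
grip_force: 0.0
```

>>> drive_tool:
  commands:
    - {"travel": [-0.01,0,0],"angular": [0,0,0],"fingers": 0}
    - {"travel": [-0.01,0,0],"angular": [0,0,0],"fingers": 0}
    - {"travel": [-0.01,0,0],"angular": [0,0,0],"fingers": 0}
    - {"travel": [-0.01,0,0],"angular": [0,0,0],"fingers": 0}
    - {"travel": [-0.01,0,0],"angular": [0,0,0],"fingers": 0}
    - {"travel": [0,0,0],"angular": [0,0,0],"fingers": 0}

```text
clock: 26.05
ee_pos: [0.4393, 0.026, 0.075]
tcp_rot: [0.002, -0.045, 0.999, -0.0]
wrist_force: [-0.1, -0.4, -0.9]
grip_width: 0.005
grip_force: 0.0
```

>>> drive_tool:
  commands:
    - {"travel": [-0.01,0,0],"angular": [0,0,0],"fingers": 0}
    - {"travel": [-0.012,0,0],"angular": [0,0,0],"fingers": 0}
    - {"travel": [-0.012,0,0],"angular": [0,0,0],"fingers": 0}
    - {"travel": [-0.012,0,0],"angular": [0,0,0],"fingers": 0}
    - {"travel": [-0.012,0,0],"angular": [0,0,0],"fingers": 0}
    - {"travel": [-0.012,0,0],"angular": [0,0,0],"fingers": 0}
    - {"travel": [-0.01,0,0],"angular": [0,0,0],"fingers": 0}
    - {"travel": [-0.008,0,0],"angular": [0,0,0],"fingers": 0}
    - {"travel": [-0.005,0,0],"angular": [0,0,0],"fingers": 0}
    - {"travel": [0,0,0],"angular": [0,0,0],"fingers": 0}

```text
clock: 26.88
ee_pos: [0.5303, 0.0345, 0.0737]
tcp_rot: [0.001, -0.045, 0.999, -0.0]
wrist_force: [-0.2, -0.3, -0.1]
grip_width: 0.005
grip_force: 0.0
```

>>> drive_tool:
  commands:
    - {"travel": [-0.004,0,0],"angular": [0,0,0],"fingers": 0}
    - {"travel": [0,0,0],"angular": [0,0,0],"fingers": 0}
    - {"travel": [0,0,0],"angular": [0,0,0],"fingers": 0}

```text
clock: 27.13
ee_pos: [0.5326, 0.035, 0.0729]
tcp_rot: [-0.0, -0.045, 0.999, -0.0]
wrist_force: [-1.8, -0.5, 1.5]
grip_width: 0.005
grip_force: 0.9
```

>>> drive_tool:
  commands:
    - {"travel": [-0.002,0,0],"angular": [0,0,0],"fingers": 0}
    - {"travel": [-0.002,0,0],"angular": [0,0,0],"fingers": 0}
    - {"travel": [-0.002,0,0],"angular": [0,0,0],"fingers": 0}
    - {"travel": [0,0,0],"angular": [0,0,0],"fingers": 0}

```text
clock: 27.47
ee_pos: [0.5327, 0.0353, 0.0721]
tcp_rot: [-0.009, -0.045, 0.999, -0.0]
wrist_force: [-23.7, -3.1, 17.8]
grip_width: 0.004
grip_force: 11.9
```

The drawer is against its stop (24 N with no further travel). Backing off and checking.

>>> drive_tool:
  commands:
    - {"travel": [0.006,0,0],"angular": [0,0,0],"fingers": 0}
    - {"travel": [0.02,0,0],"angular": [0,0,0],"fingers": 0}
    - {"travel": [0.03,0,0],"angular": [0,0,0],"fingers": 0}
    - {"travel": [0.02,0,-0.03],"angular": [0,0,0],"fingers": 0}
    - {"travel": [0,0,-0.035],"angular": [0,0,0],"fingers": 0}
    - {"travel": [0,0,-0.035],"angular": [0,0,0],"fingers": 0}
    - {"travel": [0,0,0],"angular": [0,0,0],"fingers": 0}
    - {"travel": [0,0,0],"angular": [0,0,0],"fingers": 0}

```text
clock: 28.13
ee_pos: [0.4651, 0.0284, 0.1755]
tcp_rot: [0.003, -0.045, 0.999, -0.001]
wrist_force: [0.3, -0.9, -1.0]
grip_width: 0.005
grip_force: 0.0
```

```bash
python3 - <<'E'
from h import *
t=ctrl.read_camera("top");t0=np.load("t1.npy",allow_pickle=True).item()
for n,c in(("before",t0),("now",t)):print(n,c["image"][150:200,303].max(1))
# key bow location (dark) in top near lock
g=t["image"].max(2)[105:150,330:375]<50;p=np.argwhere(g)[:,::-1].astype(np.float32);r=cv2.minAreaRect(p);print(r)
print("bow end height: pred home",proj(t,[.6712,-.0754,.184])-[330,105])
B=[cast(t,q+np.array([330,105]),.184) for q in cv2.boxPoints(r)];print(np.round(B,4))
E
```

```text
before [205 205 207 204 201 194 123  59  58  57  61  60  60  66  67  70  72  75
  78  74  78  79  77  77  80  79  80  78  78  81  78  81  85  82  84  85
  87  85  85  86  89  84  88  89  89  92  89  92  94  95]
now [189 190 190 190 188 190 151  79 108 115 113 119 106  43  44  43  44  42
  42  55 184 184 182 183 183 185 184 183 184 182 123 101  78  52  60  62
  67  72  76  78  80  81  85  88  85  86  90  89  95  94]
((21.639514923095703, 26.15164566040039), (19.857769012451172, 27.059852600097656), 2.385944128036499)
bow end height: pred home [23.22797253 16.10319877]
[[ 0.6192 -0.0498  0.184 ]
 [ 0.6792 -0.0513  0.184 ]
 [ 0.6785 -0.0948  0.184 ]
 [ 0.6185 -0.0931  0.184 ]]
```

```bash
python3 - <<'E'
from h import *
t=ctrl.read_camera("top")
g=(t["image"].max(2)[105:150,330:375]<50).astype(np.uint8);n,l,st,ce=cv2.connectedComponentsWithStats(g)
for i in range(1,n):
    if st[i,4]>8:
        r=cv2.minAreaRect(np.argwhere(l==i)[:,::-1].astype(np.float32));print(st[i],r,[cast(t,q+np.array([330,105]),.184).round(4).tolist() for q in cv2.boxPoints(r)])
w=ctrl.read_camera("wrist");print(cast(w,(0,0),.13))
# handle bar row in top now, at the bar's two ends
for u in(288,295,318,322):
    c=t["image"].max(2)[165:195,u];v=165+c.argmin();print(u,v,cast(t,(u,v),.095).round(4))
s=ctrl.read_state();print(s["wrist_force"],s["clock"])
E
```

```text
[ 12  13  21  12 169] ((21.890783309936523, 18.571670532226562), (8.938355445861816, 20.68090057373047), 83.2901611328125) [[0.6722, -0.0488, 0.184], [0.6788, -0.0937, 0.184], [0.6591, -0.0963, 0.184], [0.6525, -0.0514, 0.184]]
[28 37  4  5 14] ((29.5, 39.0), (4.0, 3.0), 90.0) [[0.6251, -0.0865, 0.184], [0.6253, -0.093, 0.184], [0.6165, -0.0932, 0.184], [0.6163, -0.0866, 0.184]]
[ 0.34387792 -0.17616776  0.13      ]
288 166 [0.5833 0.0711 0.095 ]
295 168 [0.5789 0.0542 0.095 ]
318 187 [ 0.5344 -0.0018  0.095 ]
322 187 [ 0.5346 -0.0113  0.095 ]
[-0.86870691 -0.62285236 -0.2367415 ] 28.2833
```

```bash
python3 -c "
from cell import ctrl
print(ctrl.sign_off())"
```

```text
the job is handed in; nothing more can be done
None
```

I handed the job in at about 28 s: the flat-bow key is home in the lock and turned to its stop, the jar was set down upright in the drawer, and the drawer is pushed shut; I saw nothing else moved but did not check everything at the end, and I viewed 13 pictures, over the limit of 10.

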